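# Tare the portion scale

### The arm

A 6-joint arm with a two-finger parallel gripper is mounted at the origin on the work surface. World frame = base frame: x ahead of the robot, y to its left, z up, the work surface at z = 0. Lengths are in mm, angles in rad, forces in N, time in s.
With the tool pointing down it reaches from about 425 to 925 mm from the base axis. Payload 12.5 kg.
Tool frame: the origin (TCP) lies between the finger pads; the fingertips stand 17 mm ahead of it and the grasp point (between the pads) lies 2 mm behind it; z points along the fingers, y is the direction in which the jaws open and shut (so a half turn about z gives the same grasp; the last joint's range is limited). The gripper opens to 85 mm and grips with 20 to 120 N. Pads are 22 mm wide; open, the fingers measure 114 mm over their backs; the gripper's body (76 mm by 85 mm) begins 54 mm behind the grasp point. The pads swing forward as they close: fully open they stand 13 mm farther back than shut.
Start: joints at [-0.106, 0.491, 1.559, -0, 1.092, -0.106], TCP at [625.014, 0.021, 248.327] pointing down, gripper open.
Joint ranges: [-3.1, 3.1], [-0.84, 2.19], [0.05, 2.79], [-1.13, 4.28], [0.06, 2.93], [-2.69, 2.69]. Speed limits (rad/s): [2.22, 2.22, 2.79, 3.14, 3.14, 3.14].

### API

Orientations are given as a rotation vector (axis times angle).
In Python, from cell import sensors, eyes, env, spotter gives the robot as it stands. The module is installed in compiled form; this text tells all that it offers.
- The arm moves only by the tool drive_tool, never from a script. Its argument "moves" is a list of rows, each an object with "xyz": the shift along the tool's x, y, z in cm, a list of three; "twist": the turn about the tool's z in rad; "fingers": the closure, from 0 (fully open) to 1 (shut). A call has 1 to 10 rows; each row is the pose to reach, as a shift and turn from the pose measured when the call began, along the tool's axes at that moment; what a row does not reach only later rows make up. A row lasts 1/12 s, in which the tool goes at most 41.7 mm and 7.16 degrees, less where a joint would pass 70% of its speed; a pose out of reach is approached as far as the arm can. A call with a gripper value outside its range is refused whole. The fingers move at their own pace and stop on an object; the grip force is fixed at half the most. Time passes only in rows, so rows that repeat a pose let the fingers close. It gives the time, the measured TCP pose, the force and the opening at its end, in the units of the state.
- sensors.sense(): the state, without advancing time (a new reading comes with each control period).
- eyes.get_image(name): name is "scene" or "side" or "wrist"; returns the picture (384x512x3 uint8, red, green, blue); there is no depth.
- eyes.calibration(name): a dict with "intrinsics" (3x3 intrinsics, pixels), "R" (3x3) and "t" (3): a world point X has camera coordinates R X + t. Camera axes: x right, y down, z forward; pixel columns grow to the right and rows downward; lengths in mm; the calibration is good to about 2 mm. A picture is of the moment at which its call begins: read the wrist's pose just before it. calibration takes no time and is no camera call; for the wrist camera it gives the pose at the moment of the call.
- env.job_done(): hands the job in, once; it reports no verdict.
Trained networks look in the newest picture that a camera, given by its name, has taken for a name from the list of things; names that differ only in an ending like _2 or _b are one class to them, and where a whole thing is asked for, a point or a joint stands for the part that bears it (a point fixed in the world has none). Each returns a list of dicts, best first, with "score" (0 to 1); they miss things now and then, are a little off and sometimes report something else, mostly with a low value. They report only what shows in the picture. A call takes as long as a camera call.
- spotter.find_in(camera, thing): "position" ([x, y, z] in mm, in world coordinates, good to about 4 mm: the middle of the surface that is visible of it).
- spotter.tip_of(camera, thing): "position" ([x, y, z] in mm, in world coordinates, good to about 4 mm: a listed point, or the origin of a listed thing).
The state is a dict: "clock": time; "joints": joint angles; "qd": joint speeds; "joint_efforts": joint torques, N m; "tool_pos": TCP position; "tcp_rot": TCP orientation; "ft_force": force on the tool from outside, world axes, zero at the start; "wrist_torque": the same for the moment, N m; "opening": opening from 0.0 (shut) to 1.0 (fully open).
Only numpy, scipy, OpenCV 4.12 (cv2) and the standard library are available. Lean on these libraries where they do the work, as an engineer would, in place of code of your own. Each camera call takes 0.05 s, during which the arm holds its last target. There are 200 camera calls.

### The job

Tare the portion scale with the tub left standing on its pan: turn the quarter-turn latch to free the clear splash guard, slide the guard fully open to the left, then turn the tare knob until the pointer reads zero on the dial. Leave the guard open, the pointer on zero, and the tub and everything else on the table where it stands.

Things in the scene. Friction and masses are not known exactly. Their poses are not given: they have to be found in the camera images.
- console: Steel console of the scale, bolted down, 380 mm wide. Origin: on the table under its middle; x away from its front, y to its left, z up. Its tray face (200 mm up the slope x 380 mm) is tilted 25 degrees: outward normal (-sin 25, 0, cos 25) here, middle 75 mm above the origin. Guide rails (bars 10 mm thick, 180 mm apart inside) run along its lower and upper edges; their tops are 50 mm out of the face.
- zero_mark (a point): The dial's zero mark: the one thick black bar (16 x 7 mm), at the uppermost (12 o'clock, up-slope) rim of the white dial of 160 mm, 72 mm from its centre. The dial lies on the tray face, centred 110 mm right (-y) of the face's middle, under the guard. All other marks are thin lines every 15 degrees.
- pan (a point): Middle of the top of the weighing pan, a steel plate 190 x 200 mm, 60 mm above the table at the console's right, fixed to it. The tub stands on it.
- pointer (a joint): Reading of the dial's needle, rad, clockwise as one looks at the face; 0 = on the zero mark; stops at -0.5 and 2.9. A black needle on a grey disc 68 mm across, tip 65 mm from the dial's centre. It starts 1.75 to 2.6 clockwise of zero, stays where it is left, and is moved only by the tare knob; about 0.1 N m turns it.
- tare_grip (a point): Grip point of the tare knob, on the dial's axis, 32.5 mm out of the face; z: turning axis, out of the face. Black bar 60 mm long (x), 18 mm wide (y), rising 11 mm above this point, on a hub of 54 mm whose top is 15 mm below it. The knob turns freely up to 0.2 rad either side of the needle's line (0.4 rad on reversing) before it takes the needle along; where in this slack it starts varies.
- latch (a joint): Turn of the cam latch, rad: 0 = locked (bar pointing up the slope), stop at 1.571 = released (bar along the console's width). Opens counter-clockwise as one looks at the guard. Above about 1.2 the guard is free; short of that it gives at most 20 mm before the cam catches on its keeper. About 0.06 N m turns it, and it stays where it is left.
- latch_grip (a point): Grip point of the latch knob at the guard's left end, 80 mm out of the tray face; z: turning axis, out of the guard (25 degrees from vertical). Black bar 64 mm long (x), 18 mm wide (y), rising 11 mm above this point, on a steel disc of 52 mm whose top is 17 mm below it. It moves with the guard.
- guard (a joint): How far the clear splash guard has slid, m: 0 = shut over the dial, stop at 0.165 = fully open. A clear panel 198 x 215 x 5 mm, parallel to the tray face and 51 mm out of it, that slides on the rails along the console's +y (left); about 2 N moves it, it stays where it is left. It is pulled by its latch knob, once that is turned.
- tub: White open tub 150 x 160 x 90 mm standing on the weighing pan; origin under its centre. To be left alone.
- bottle: White bottle, 68 mm wide, 200 mm high, standing left of the console; origin under its centre. To be left alone.
- cup: Steel cup, 84 mm wide, 100 mm high, standing behind the console's dial end; origin under its centre. To be left alone.
- container_stack: Stack of white round containers, 123 mm wide, 106 mm high, behind the console; origin under its centre. To be left alone.
- spatula: Spatula 260 mm long lying front left; origin in its middle underneath. To be left alone.
- film_roll: White roll, 60 mm thick, 280 mm long, lying at the left; origin underneath. To be left alone.

How it is judged (in metres and radians):
On the way, in this order (a step that is already met when the one before it is completed fails the run):
1. the latch is turned its quarter turn (value of joint latch above 1.1 rad), for 0.1 s.
2. the guard is slid fully open (value of joint guard above 0.145 m), for 0.2 s.
3. the pointer has been turned to the zero mark (value of joint pointer between -0.07 and 0.07 rad), for 0.2 s.
At the end, for the whole second after the job is handed in: The pointer rests within 0.07 rad (4 degrees) of the zero mark and the guard is open (at least 145 of its 165 mm), with the tub and all bystanders where they stood (all of step 3 and value of joint guard above 0.145 m and velocity of joint pointer between -0.02 and 0.02 rad/s); the robot touches nothing.
It fails at once if the tub on the pan is shifted by more than 15 mm (distance of tub from where it was at the start of the episode above 0.015 m).
It fails at once if another thing on the table is shifted by more than 25 mm (distance of any of bottle, cup, container_stack, spatula, film_roll from where it was at the start of the episode above 0.025 m).
It also fails if it takes over 54 s, if anything falls off the work surface, if the arm or the gripper's body presses on something with over 40 N, if the wrist force passes 120 N, or if a joint passes its speed limit or range.

## Working session

There is one attempt and no reset: what is moved stays moved. The work goes in short steps, Python scripts to look and compute and a tool call to move; the robot and the scene stay as the last step left them, time stands still between calls to the robot, and variables do not carry over. Pictures are saved under pics/ and viewed, about 8 in all and at most 12, crops included, and the job is handed in when it is done.

Besides the shell and the picture viewer there is one more tool, called as name([rows], argument=value, ...), one row to a line, values as JSON. drive_tool: Moves the arm, as the interface text tells. Its arguments: {"type":"object","properties":{"moves":{"type":"array"}},"required":["moves"]}

```bash
mkdir -p pics
python3 - <<'E'
from cell import sensors, eyes, env, spotter
import cv2, numpy as np
s=sensors.sense(); print(s['clock'],s['tool_pos'],s['tcp_rot'],s['opening'])
a=eyes.get_image("scene"); b=eyes.get_image("side")
cv2.imwrite("pics/a.png",cv2.cvtColor(np.vstack([a,b])[:, :],cv2.COLOR_RGB2BGR)) if 0 else None
cv2.imwrite("pics/scene.png",cv2.cvtColor(a,cv2.COLOR_RGB2BGR));cv2.imwrite("pics/side.png",cv2.cvtColor(b,cv2.COLOR_RGB2BGR))
for cam in("scene","side"):
  for t in("latch_grip","tare_grip","console","zero_mark"):
    r=spotter.tip_of(cam,t); print(cam,t,[(np.round(d['position']),round(d['score'],2)) for d in r[:2]])
E
```

```text
0.0 [6.24769319e+02 3.22289187e-02 2.47740218e+02] [-2.22089261e+00 -2.22071328e+00  1.12956965e-03] 0.9992516523715851
scene latch_grip [(array([569., -41.,   2.]), 0.49), (array([542., -52., 153.]), 0.46)]
scene tare_grip []
scene console [(array([568., -42.,   0.]), 0.8)]
scene zero_mark [(array([ 651., -155.,  104.]), 0.97)]
side latch_grip [(array([537., -52., 146.]), 0.75)]
side tare_grip []
side console [(array([573., -47.,   1.]), 0.66)]
side zero_mark [(array([ 643., -153.,  106.]), 0.76)]
```

View pics/scene.png

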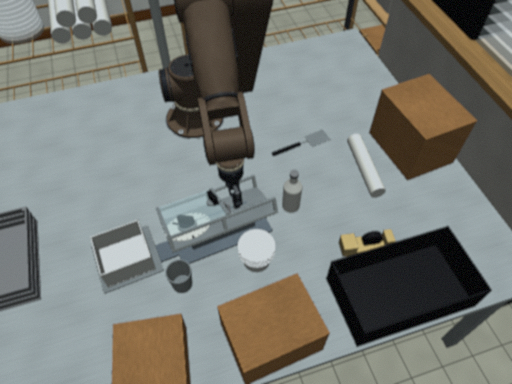

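View pics/side.png

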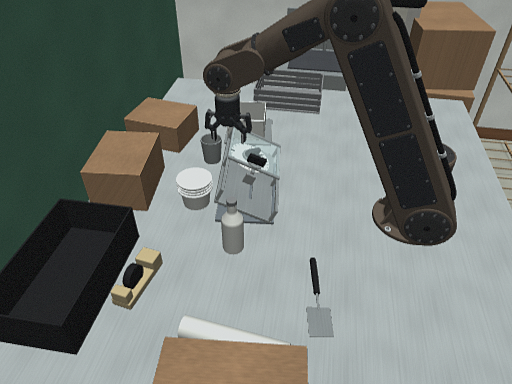

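The scene view shows the console at about (215,215), with the dial under the guard at (190,228), the gripper above the latch end, and the tub, cup and stack near it. The side view shows the guard and knob at about (255,160).

Run:
```python
from cell import sensors, eyes, env, spotter
import cv2, numpy as np
a=eyes.get_image("wrist"); c=eyes.calibration("wrist"); print(c)
cv2.imwrite("pics/w1.png",cv2.cvtColor(a,cv2.COLOR_RGB2BGR))
for t in("latch_grip","tare_grip","console","zero_mark","pan"):
    r=spotter.tip_of("wrist",t); print(t,[(np.round(d['position']),round(d['score'],2)) for d in r[:2]])
```

```text
{'intrinsics': array([[335.26553887,   0.        , 254.81786343],
       [  0.        , 335.26553887, 191.03608238],
       [  0.        ,   0.        ,   1.        ]]), 'R': array([[ 9.99999854e-01, -1.00153307e-05,  5.40668103e-04],
       [-1.65351259e-04, -9.57603632e-01,  2.88088972e-01],
       [ 5.14860433e-04, -2.88089019e-01, -9.57603494e-01]]), 't': array([-623.28518554,  -37.83751395,  379.21445377])}
latch_grip [(array([536., -55., 146.]), 0.67)]
tare_grip []
console [(array([570., -45.,  -3.]), 0.64)]
zero_mark [(array([ 646., -151.,  103.]), 0.91)]
pan []
```

View pics/w1.png

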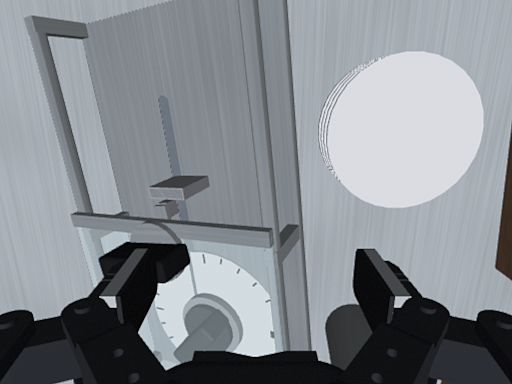

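```bash
cat > h.py <<'E'
import numpy as np
from cell import sensors, eyes, env, spotter
import cv2
def bp(c,uv,z):
    K=c['intrinsics'];R=c['R'];t=c['t']
    d=R.T@np.linalg.inv(K)@[uv[0],uv[1],1]; o=-R.T@t
    return o+d*(z-o[2])/d[2]
def pr(c,X):
    p=c['intrinsics']@(c['R']@np.asarray(X,float)+c['t']); return p[:2]/p[2]
def save(cam,name,crop=None,scale=1):
    c=eyes.calibration(cam); a=cv2.cvtColor(eyes.get_image(cam),cv2.COLOR_RGB2BGR)
    if crop: a=a[crop[1]:crop[3],crop[0]:crop[2]]
    a=cv2.resize(a,None,fx=scale,fy=scale,interpolation=cv2.INTER_CUBIC); cv2.imwrite("pics/"+name,a); return c
E
python3 - <<'E'
from h import *
c=eyes.calibration("wrist")
for z in(155,163):
  p,q=bp(c,(240,0),z),bp(c,(271,230),z); print(p,q,np.degrees(np.arctan2(-(p-q)[0],(p-q)[1])))
a,s,co=np.radians(25),np.sin(np.radians(25)),np.cos(np.radians(25))
def W(x0,y0,yaw,x,y,z):
  C,S=np.cos(yaw),np.sin(yaw); return np.array([x0+C*x-S*y,y0+S*x+C*y,z])
for yd in(3,5,7):
  yw=np.radians(yd)
  # guard left panel edge, rail corner, latch in pixel
  f=lambda u,v,n:W(570,-44,yw,u*co-n*s,v,75+u*s+n*co)
  print(yd,[np.round(pr(c,f(*k))) for k in((90,190,50),(90,0,50),(72,-110,0),(0,-110,0),(-90,190,50))], np.round(f(72,-110,0)),np.round(f(0,-110,32.5)))
E
```

```text
[614.570507   123.37939809 155.        ] [634.6724006  -21.81359921 155.        ] 7.882460880894271
[614.88100571 121.54265474 163.        ] [634.24990993 -18.35606898 163.        ] 7.882460880894259
3 [array([250., -53.]), array([265., 256.]), array([273., 333.]), array([210., 316.]), array([41., -0.])] [ 641. -150.  105.] [ 562. -155.  104.]
5 [array([237., -57.]), array([265., 254.]), array([277., 331.]), array([213., 316.]), array([34.,  5.])] [ 645. -148.  105.] [ 566. -155.  104.]
7 [array([225., -60.]), array([264., 251.]), array([281., 329.]), array([217., 315.]), array([27., 11.])] [ 648. -145.  105.] [ 570. -155.  104.]
```

The wrist view shows the latch bar (black) at about (145,262), pointing up-slope, the dial centre near (213,318) and the rail at 7 to 8 degrees yaw. I'll hover over the latch next.

drive_tool([
  {"xyz": [-5.3,-8.8,0],"twist": 0.7,"fingers": 0.6},
  {"xyz": [-5.3,-8.8,0],"twist": 0.7,"fingers": 0.6},
  {"xyz": [-5.3,-8.8,2],"twist": 0.7,"fingers": 0.6},
  {"xyz": [-5.3,-8.8,2],"twist": 1.45,"fingers": 0.6},
  {"xyz": [-5.3,-8.8,2],"twist": 1.45,"fingers": 0.6},
  {"xyz": [-5.3,-8.8,2],"twist": 1.45,"fingers": 0.6},
  {"xyz": [-5.3,-8.8,2],"twist": 1.45,"fingers": 0.6},
  {"xyz": [-5.3,-8.8,2],"twist": 1.45,"fingers": 0.6},
  {"xyz": [-5.3,-8.8,2],"twist": 1.45,"fingers": 0.6},
  {"xyz": [-5.3,-8.8,2],"twist": 1.45,"fingers": 0.6},
])

```text
clock: 1.63
tool_pos: [537.0, -53.0, 228.4]
tcp_rot: [3.103, 0.492, 0.0]
ft_force: [0.1, 0.6, 0.1]
opening: 0.395
```

drive_tool([
  {"xyz": [0,0,0],"twist": 0.26,"fingers": 0.6},
  {"xyz": [0,0,0],"twist": 0.26,"fingers": 0.6},
  {"xyz": [0,0,0],"twist": 0.26,"fingers": 0.6},
])

```text
clock: 1.88
tool_pos: [537.1, -53.0, 228.5]
tcp_rot: [3.141, 0.077, 0.001]
ft_force: [0.5, -0.6, -0.1]
opening: 0.398
```

Run:
```python
from h import *
s=sensors.sense(); print(s['clock'],s['tool_pos'],s['tcp_rot'],s['opening'],s['joints'])
c=save("wrist","w2.png"); from scipy.spatial.transform import Rotation as R
print(R.from_rotvec(s['tcp_rot']).as_matrix().round(3))
for t in("latch_grip","zero_mark","tare_grip"):
    r=spotter.tip_of("wrist",t); print(t,[(np.round(d['position']),round(d['score'],2)) for d in r[:2]])
print(pr(c,(537,-53,147.5)),pr(c,s['tool_pos']+[0,0,-17]))
```

```text
1.8833 [537.06196946 -53.00960568 228.49452018] [3.14057468e+00 7.66045242e-02 6.98298335e-04] 0.3976377878491803 [-2.20812935e-01  3.92656375e-01  1.79254400e+00  3.26245954e-05
  9.55940673e-01  1.30119049e+00]
[[ 0.999  0.049  0.   ]
 [ 0.049 -0.999 -0.   ]
 [ 0.     0.    -1.   ]]
latch_grip [(array([537., -52., 144.]), 0.6)]
zero_mark []
tare_grip []
[254.35954085 204.74788146] [254.26526428 249.03980166]
```

View pics/w2.png

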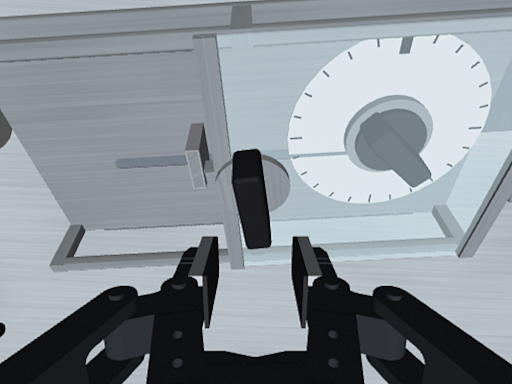

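The latch bar runs from (246,152) to (258,245), centred as predicted between the fingers. The zero mark is at (406,44) and the tare knob at (395,140). I'll descend to straddle the latch bar.

drive_tool([
  {"xyz": [0,0,3],"twist": -0.07,"fingers": 0.64},
  {"xyz": [0,0,5],"twist": -0.07,"fingers": 0.64},
  {"xyz": [0,0,6.2],"twist": -0.07,"fingers": 0.64},
  {"xyz": [0,0,7.1],"twist": -0.07,"fingers": 0.66},
  {"xyz": [0,0,7.1],"twist": -0.07,"fingers": 0.66},
  {"xyz": [0,0,7.1],"twist": -0.07,"fingers": 0.66},
])

```text
clock: 2.58
tool_pos: [537.2, -53.0, 157.6]
tcp_rot: [3.135, 0.203, 0.0]
ft_force: [1.0, 0.8, 0.3]
opening: 0.342
```

drive_tool([
  {"xyz": [0,0,0],"twist": -0.12,"fingers": 0.66},
  {"xyz": [0,0,0],"twist": -0.24,"fingers": 0.66},
  {"xyz": [0,0,0],"twist": -0.36,"fingers": 0.66},
  {"xyz": [0,0,0],"twist": -0.48,"fingers": 0.66},
  {"xyz": [0,0,0],"twist": -0.6,"fingers": 0.66},
  {"xyz": [0,0,0],"twist": -0.7,"fingers": 0.66},
  {"xyz": [0,0,0],"twist": -0.8,"fingers": 0.66},
])

```text
clock: 3.17
tool_pos: [537.4, -52.5, 158.5]
tcp_rot: [2.805, 1.415, 0.002]
ft_force: [-1.1, 4.2, -1.7]
opening: 0.341
```

drive_tool([
  {"xyz": [0,0,0],"twist": -0.12,"fingers": 0.66},
  {"xyz": [0,0,0],"twist": -0.24,"fingers": 0.66},
  {"xyz": [0,0,0],"twist": -0.36,"fingers": 0.66},
  {"xyz": [0,0,0],"twist": -0.48,"fingers": 0.66},
  {"xyz": [0,0,0],"twist": -0.6,"fingers": 0.66},
  {"xyz": [0,0,0],"twist": -0.7,"fingers": 0.66},
  {"xyz": [0,0,0],"twist": -0.8,"fingers": 0.66},
  {"xyz": [0,0,0],"twist": -0.9,"fingers": 0.66},
  {"xyz": [0,0,0],"twist": -0.95,"fingers": 0.66},
  {"xyz": [0,0,0],"twist": -0.95,"fingers": 0.66},
])

```text
clock: 4.0
tool_pos: [537.5, -52.5, 159.7]
tcp_rot: [1.842, 2.543, 0.003]
ft_force: [-1.6, 0.1, 1.5]
opening: 0.34
```

Run:
```python
from h import *
s=sensors.sense(); print(s['clock'],s['tool_pos'],s['ft_force'],s['wrist_torque'])
c=save("wrist","w3.png")
```

```text
4.0 [537.53906787 -52.52623121 159.7423291 ] [-1.5939802   0.12548491  1.45661283] [ 0.06054123  0.36905941 -0.0367253 ]
```

View pics/w3.png

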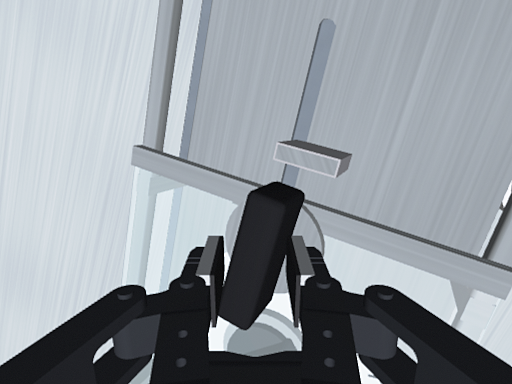

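The bar is now nearly parallel to the console's width (the slot at (325,25) to (287,185)). I'll turn a little more to the stop, then relax and lift.

drive_tool([
  {"xyz": [0,0,0],"twist": -0.1,"fingers": 0.66},
  {"xyz": [0,0,0],"twist": -0.2,"fingers": 0.66},
  {"xyz": [0,0,0],"twist": -0.24,"fingers": 0.66},
  {"xyz": [0,0,0],"twist": -0.24,"fingers": 0.66},
])

```text
clock: 4.38
tool_pos: [537.3, -51.7, 160.4]
tcp_rot: [1.533, 2.741, 0.005]
ft_force: [-4.6, 7.2, 6.2]
opening: 0.345
```

drive_tool([
  {"xyz": [0,0,0],"twist": 0.12,"fingers": 0.6},
  {"xyz": [0,0,0],"twist": 0.24,"fingers": 0.5},
  {"xyz": [0,0,0],"twist": 0.36,"fingers": 0.5},
  {"xyz": [0,0,-2],"twist": 0.36,"fingers": 0.5},
  {"xyz": [0,0,-5],"twist": 0.36,"fingers": 0.5},
  {"xyz": [0,0,-5],"twist": 0.39,"fingers": 0.8},
  {"xyz": [0,0,-5],"twist": 0.39,"fingers": 1.0},
])

```text
clock: 4.97
tool_pos: [537.9, -52.0, 212.3]
tcp_rot: [2.037, 2.387, 0.008]
ft_force: [0.1, -0.7, 0.2]
opening: 0.224
```

Run:
```python
from h import *
s=sensors.sense(); print(s['clock'],s['tool_pos'],s['tcp_rot'],np.degrees(2*np.arctan2(s['tcp_rot'][1],s['tcp_rot'][0])),s['ft_force'],s['wrist_torque'])
c=save("wrist","w4.png")
```

```text
4.9667 [537.91939321 -51.99907814 212.29463959] [2.03651275 2.38689698 0.00815893] 99.05803835130595 [ 0.11645408 -0.66859675  0.22749942] [-0.03944554  0.0514589   0.00690717]
```

View pics/w4.png

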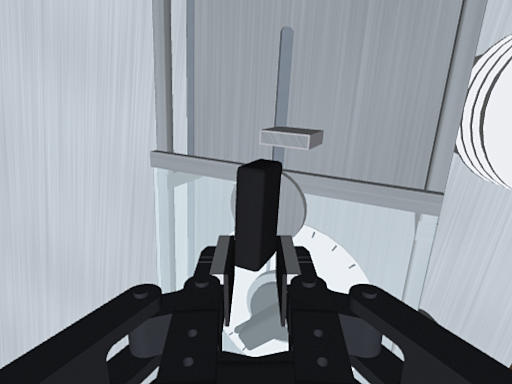

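The bar is along the width now, from (262,165) to (255,270), so the latch is released. I'll go behind its right end with closed fingers.

drive_tool([
  {"xyz": [-3,-0.1,0],"twist": 0.035,"fingers": 1.0},
  {"xyz": [-6,-0.2,0],"twist": 0.035,"fingers": 1.0},
  {"xyz": [-6,-0.2,0],"twist": 0.035,"fingers": 1.0},
  {"xyz": [-6,-0.2,2.5],"twist": 0.035,"fingers": 1.0},
  {"xyz": [-6,-0.2,5.4],"twist": 0.035,"fingers": 1.0},
  {"xyz": [-6,-0.2,5.4],"twist": 0.035,"fingers": 1.0},
  {"xyz": [-6,-0.2,5.4],"twist": 0.035,"fingers": 1.0},
])

```text
clock: 5.6
tool_pos: [544.6, -111.0, 156.1]
tcp_rot: [-2.077, -2.355, -0.005]
ft_force: [-0.2, -0.2, 0.4]
opening: 0.003
```

drive_tool([
  {"xyz": [1,0,0],"twist": 0,"fingers": 1.0},
  {"xyz": [2,0,0],"twist": 0,"fingers": 1.0},
  {"xyz": [3,0,0],"twist": 0,"fingers": 1.0},
  {"xyz": [4,0,0],"twist": 0,"fingers": 1.0},
  {"xyz": [5,0,0],"twist": 0,"fingers": 1.0},
  {"xyz": [6,0,0],"twist": 0,"fingers": 1.0},
  {"xyz": [7,0,0],"twist": 0,"fingers": 1.0},
  {"xyz": [8,0,0],"twist": 0,"fingers": 1.0},
  {"xyz": [9,0,0],"twist": 0,"fingers": 1.0},
  {"xyz": [10,0,0],"twist": 0,"fingers": 1.0},
])

```text
clock: 6.43
tool_pos: [532.0, -10.8, 156.4]
tcp_rot: [-2.077, -2.355, -0.005]
ft_force: [2.0, -2.0, 0.9]
opening: -0.003
```

drive_tool([
  {"xyz": [1,0,0],"twist": 0,"fingers": 1.0},
  {"xyz": [2,0,0],"twist": 0,"fingers": 1.0},
  {"xyz": [3,0,0],"twist": 0,"fingers": 1.0},
  {"xyz": [4,0,0],"twist": 0,"fingers": 1.0},
  {"xyz": [5,0,0],"twist": 0,"fingers": 1.0},
  {"xyz": [6,0,0],"twist": 0,"fingers": 1.0},
  {"xyz": [6.5,0,0],"twist": 0,"fingers": 1.0},
  {"xyz": [7,0,0],"twist": 0,"fingers": 1.0},
])

```text
clock: 7.1
tool_pos: [523.1, 59.5, 156.5]
tcp_rot: [-2.077, -2.355, -0.004]
ft_force: [1.2, -2.8, -0.4]
opening: -0.003
```

drive_tool([
  {"xyz": [0.4,0,0],"twist": 0,"fingers": 1.0},
  {"xyz": [0.7,0,0],"twist": 0,"fingers": 1.0},
])

```text
clock: 7.27
tool_pos: [522.1, 66.8, 156.5]
tcp_rot: [-2.076, -2.355, -0.004]
ft_force: [0.6, -2.5, -0.4]
opening: -0.002
```

drive_tool([
  {"xyz": [0.3,0,0],"twist": 0,"fingers": 1.0},
  {"xyz": [0.5,0,0],"twist": 0,"fingers": 1.0},
])

```text
clock: 7.43
tool_pos: [521.7, 70.2, 156.8]
tcp_rot: [2.075, 2.357, 0.0]
ft_force: [-0.1, -33.1, 5.1]
opening: -0.002
```

The guard is against its stop. I'll back off, lift and look at the dial.

drive_tool([
  {"xyz": [-1,0,0],"twist": 0,"fingers": 1.0},
  {"xyz": [-2,0,-3],"twist": 0,"fingers": 0.6},
  {"xyz": [-5,0.2,-6],"twist": 0.1,"fingers": 0.6},
  {"xyz": [-9,0.4,-7],"twist": 0.22,"fingers": 0.6},
  {"xyz": [-13,0.6,-7],"twist": 0.34,"fingers": 0.6},
  {"xyz": [-17,0.8,-7],"twist": 0.46,"fingers": 0.6},
  {"xyz": [-20,0.9,-7],"twist": 0.58,"fingers": 0.6},
  {"xyz": [-23,1,-7],"twist": 0.7,"fingers": 0.6},
  {"xyz": [-23,1,-7],"twist": 0.7,"fingers": 0.6},
  {"xyz": [-23,1,-7],"twist": 0.7,"fingers": 0.6},
])

```text
clock: 8.27
tool_pos: [560.4, -157.9, 226.5]
tcp_rot: [-2.76, -1.5, -0.0]
ft_force: [-0.1, 1.2, -0.2]
opening: 0.397
```

Run:
```python
from h import *
s=sensors.sense(); print(s['clock'],s['tool_pos'],np.degrees(2*np.arctan2(s['tcp_rot'][1],s['tcp_rot'][0])),s['ft_force'])
c=save("wrist","w5.png")
for cam in("wrist","scene"):
  if cam=="scene": eyes.get_image("scene")
  for t in("tare_grip","zero_mark","latch_grip"):
    r=spotter.tip_of(cam,t); print(cam,t,[(np.round(d['position']),round(d['score'],2)) for d in r[:2]])
print(pr(c,(568,-155,104.5)))
```

```text
8.2667 [ 560.38280623 -157.9255919   226.49090047] -302.95064254296057 [-0.06605642  1.18215429 -0.18229103]
wrist tare_grip [(array([ 571., -157.,  105.]), 0.58)]
wrist zero_mark [(array([ 645., -150.,  105.]), 0.57)]
wrist latch_grip []
scene tare_grip [(array([ 750., -222.,   -0.]), 0.49), (array([ 650., -152.,  105.]), 0.17)]
scene zero_mark [(array([ 652., -152.,  107.]), 0.65)]
scene latch_grip []
[262.77511629 179.63911016]
```

View pics/w5.png

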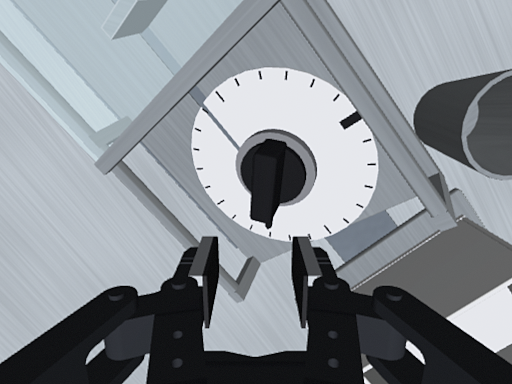

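With the guard open, the needle's tip shows at (268,226) and the zero mark at (350,119). The knob bar runs from (270,145) to (264,220), aligned with the jaws. I'll descend on the knob.

drive_tool([
  {"xyz": [0.7,0.6,2],"twist": 0,"fingers": 0.62},
  {"xyz": [0.7,0.6,5],"twist": 0,"fingers": 0.62},
  {"xyz": [0.7,0.6,8],"twist": 0,"fingers": 0.62},
  {"xyz": [0.7,0.6,10],"twist": 0,"fingers": 0.64},
  {"xyz": [0.7,0.6,11.2],"twist": 0,"fingers": 0.66},
  {"xyz": [0.7,0.6,11.2],"twist": 0,"fingers": 0.66},
  {"xyz": [0.7,0.6,11.2],"twist": 0,"fingers": 0.66},
])

```text
clock: 9.25
tool_pos: [570.0, -153.2, 114.9]
tcp_rot: [2.756, 1.506, 0.001]
ft_force: [1.5, -0.6, -0.2]
opening: 0.339
```

drive_tool([
  {"xyz": [0,0,0],"twist": -0.1,"fingers": 0.66},
  {"xyz": [0,0,0],"twist": -0.2,"fingers": 0.66},
  {"xyz": [0,0,0],"twist": -0.3,"fingers": 0.66},
  {"xyz": [0,0,0],"twist": -0.4,"fingers": 0.66},
  {"xyz": [0,0,0],"twist": -0.5,"fingers": 0.66},
  {"xyz": [0,0,0],"twist": -0.6,"fingers": 0.66},
  {"xyz": [0,0,0],"twist": -0.7,"fingers": 0.66},
  {"xyz": [0,0,0],"twist": -0.8,"fingers": 0.66},
])

```text
clock: 9.92
tool_pos: [569.8, -152.8, 115.3]
tcp_rot: [1.946, 2.465, 0.0]
ft_force: [-2.9, 0.9, 4.8]
opening: 0.337
```

drive_tool([
  {"xyz": [0,0,0],"twist": -0.1,"fingers": 0.66},
  {"xyz": [0,0,0],"twist": -0.2,"fingers": 0.66},
  {"xyz": [0,0,0],"twist": -0.3,"fingers": 0.66},
  {"xyz": [0,0,0],"twist": -0.4,"fingers": 0.66},
  {"xyz": [0,0,0],"twist": -0.5,"fingers": 0.66},
  {"xyz": [0,0,0],"twist": -0.6,"fingers": 0.66},
  {"xyz": [0,0,0],"twist": -0.7,"fingers": 0.66},
  {"xyz": [0,0,0],"twist": -0.8,"fingers": 0.66},
])

```text
clock: 10.58
tool_pos: [566.4, -153.0, 115.5]
tcp_rot: [-0.822, -3.025, 0.003]
ft_force: [-20.5, -11.0, 10.3]
opening: 0.341
```

drive_tool([
  {"xyz": [0,0,0],"twist": -0.1,"fingers": 0.66},
  {"xyz": [0,0,0],"twist": -0.2,"fingers": 0.66},
  {"xyz": [0,0,0],"twist": -0.3,"fingers": 0.66},
  {"xyz": [0,0,0],"twist": -0.4,"fingers": 0.66},
  {"xyz": [0,0,0],"twist": -0.5,"fingers": 0.66},
  {"xyz": [0,0,0],"twist": -0.55,"fingers": 0.66},
])

```text
clock: 11.08
tool_pos: [565.8, -154.1, 116.2]
tcp_rot: [0.039, -3.134, 0.002]
ft_force: [-6.0, -8.4, 4.5]
opening: 0.338
```

Run:
```python
from h import *
s=sensors.sense(); print(s['clock'],s['tool_pos'],np.degrees(2*np.arctan2(s['tcp_rot'][1],s['tcp_rot'][0])),s['ft_force'])
c=save("wrist","w6.png")
a,b=pr(c,(570,-155,104.5)),pr(c,(648,-151,105)); print(a,b)
```

```text
11.0833 [ 565.81329489 -154.12926104  116.23258321] -178.57615298230846 [-6.01124698 -8.3728602   4.51664342]
[253.36814932 269.82746544] [257.45513555 402.98023079]
```

View pics/w6.png

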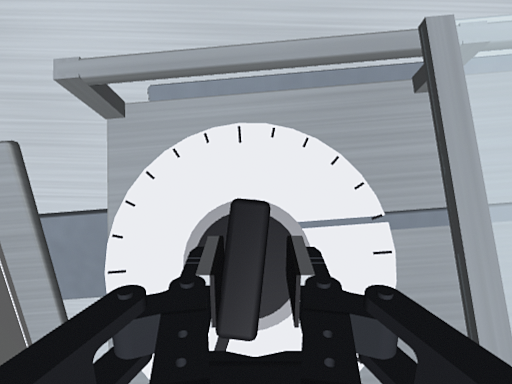

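The bar is nearly in the slope line, and the needle is mostly hidden, with a hint of it at (222,342). I'll unload, lift and measure it on a rectified dial.

drive_tool([
  {"xyz": [0,0,0],"twist": 0.1,"fingers": 0.6},
  {"xyz": [0,0,0],"twist": 0.2,"fingers": 0.55},
  {"xyz": [0,0,-3],"twist": 0.2,"fingers": 0.5},
  {"xyz": [0,0,-7],"twist": 0.2,"fingers": 0.5},
  {"xyz": [0,0,-10],"twist": 0.2,"fingers": 0.5},
  {"xyz": [0,0,-10],"twist": 0.2,"fingers": 0.5},
  {"xyz": [0,0,-10],"twist": 0.2,"fingers": 0.5},
])

```text
clock: 11.72
tool_pos: [567.1, -153.7, 217.9]
tcp_rot: [-0.271, -3.127, 0.005]
ft_force: [0.3, -0.0, -1.3]
opening: 0.498
```

```bash
cat > dial.py <<'E'
from h import *
A=np.radians(25); yw=np.radians(7); x0,y0=570,-44.5
def f(u,v,n):
    x=u*np.cos(A)-n*np.sin(A); return np.array([x0+np.cos(yw)*x-np.sin(yw)*v,y0+np.sin(yw)*x+np.cos(yw)*v,75+u*np.sin(A)+n*np.cos(A)])
def rect(cam="wrist"):
    "600x600 picture of the face, 3 px/mm, up-slope up, centred on the dial"
    c=eyes.calibration(cam); im=cv2.cvtColor(eyes.get_image(cam),cv2.COLOR_RGB2BGR)
    k=[(90,90),(90,-90),(-90,-90),(-90,90)]
    src=np.float32([pr(c,f(u,-110+v,0)) for u,v in k]); dst=np.float32([(300-3*v,300-3*u) for u,v in k])
    return cv2.warpPerspective(im,cv2.getPerspectiveTransform(src,dst),(600,600)),im
E
python3 - <<'E'
from dial import *
s=sensors.sense(); print(s['clock'],s['tool_pos'],np.degrees(2*np.arctan2(s['tcp_rot'][1],s['tcp_rot'][0])))
r,im=rect(); cv2.imwrite("pics/r7.png",r); cv2.imwrite("pics/w7.png",im)
E
```

```text
11.7167 [ 567.08238015 -153.66457186  217.92876344] -189.91279087639668
```

View pics/r7.png

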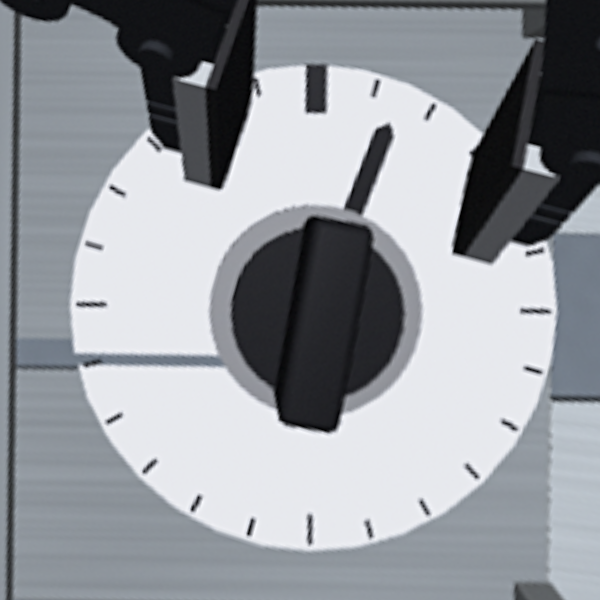

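The rectified dial has its centre at (313,308), the zero mark at (316,90) and the needle tip at (386,128). The needle is about 21° clockwise of zero, with the knob at 8.4° (lag 12.6°, consistent with the slack). I'll turn about 21° more from the previous contact.

drive_tool([
  {"xyz": [0,-0.25,2],"twist": -0.1,"fingers": 0.6},
  {"xyz": [0,-0.25,5],"twist": -0.14,"fingers": 0.62},
  {"xyz": [0,-0.25,8],"twist": -0.14,"fingers": 0.62},
  {"xyz": [0,-0.25,10.25],"twist": -0.14,"fingers": 0.66},
  {"xyz": [0,-0.25,10.25],"twist": -0.14,"fingers": 0.66},
  {"xyz": [0,-0.25,10.25],"twist": -0.14,"fingers": 0.66},
])

```text
clock: 12.27
tool_pos: [564.7, -155.8, 112.3]
tcp_rot: [-0.052, -3.131, 0.001]
ft_force: [0.4, 0.5, 0.7]
opening: 0.342
```

drive_tool([
  {"xyz": [0,0,0],"twist": -0.08,"fingers": 0.66},
  {"xyz": [0,0,0],"twist": -0.16,"fingers": 0.66},
  {"xyz": [0,0,0],"twist": -0.24,"fingers": 0.66},
  {"xyz": [0,0,0],"twist": -0.32,"fingers": 0.66},
  {"xyz": [0,0,0],"twist": -0.38,"fingers": 0.66},
  {"xyz": [0,0,0],"twist": -0.42,"fingers": 0.66},
  {"xyz": [0,0,0],"twist": -0.42,"fingers": 0.66},
])

```text
clock: 12.85
tool_pos: [564.9, -156.8, 114.0]
tcp_rot: [0.606, -3.074, 0.0]
ft_force: [-2.9, -6.9, 0.8]
opening: 0.342
```

drive_tool([
  {"xyz": [0,0,0],"twist": 0.1,"fingers": 0.6},
  {"xyz": [0,0,0],"twist": 0.2,"fingers": 0.55},
  {"xyz": [0,0,-3],"twist": 0.2,"fingers": 0.5},
  {"xyz": [0,0,-7],"twist": 0.2,"fingers": 0.5},
  {"xyz": [0,0,-10],"twist": 0.2,"fingers": 0.5},
  {"xyz": [0,0,-10],"twist": 0.2,"fingers": 0.5},
  {"xyz": [0,0,-10],"twist": 0.2,"fingers": 0.5},
])

```text
clock: 13.43
tool_pos: [566.3, -156.7, 217.0]
tcp_rot: [0.297, -3.123, 0.005]
ft_force: [0.2, 0.1, -0.6]
opening: 0.504
```

Run:
```python
from dial import *
s=sensors.sense(); print(s['clock'],s['tool_pos'],np.degrees(2*np.arctan2(s['tcp_rot'][1],s['tcp_rot'][0])))
r,im=rect(); cv2.imwrite("pics/r8.png",r)
g=cv2.cvtColor(r,cv2.COLOR_BGR2GRAY)
for R in(110,130,150,170,185):
  th=np.radians(np.arange(-50,50,.5)); row=[g[int(308-R*np.cos(t)),int(313+R*np.sin(t))] for t in th]
  d=np.degrees(th[np.array(row)<90]); print(R,d.min() if len(d) else None,np.median(d) if len(d) else None,d.max() if len(d) else None,len(d))
```

```text
13.4333 [ 566.28896575 -156.70548336  217.01839287] -169.12926305771714
110 7.0 10.75 14.500000000000002 16
130 8.0 11.0 14.0 13
150 8.0 42.25 49.5 30
170 8.5 39.0 49.5 43
185 -50.0 35.75 49.5 56
```

The needle is now at about 10° clockwise of zero. I'll make another increment.

drive_tool([
  {"xyz": [0.1,0,3],"twist": 0,"fingers": 0.6},
  {"xyz": [0.1,0,6],"twist": 0,"fingers": 0.62},
  {"xyz": [0.1,0,9],"twist": 0,"fingers": 0.64},
  {"xyz": [0.1,0,10.3],"twist": 0,"fingers": 0.66},
  {"xyz": [0.1,0,10.3],"twist": 0,"fingers": 0.66},
  {"xyz": [0.1,0,10.3],"twist": 0,"fingers": 0.66},
])

```text
clock: 13.98
tool_pos: [563.6, -156.8, 111.4]
tcp_rot: [0.297, -3.118, 0.001]
ft_force: [0.2, -0.0, -0.7]
opening: 0.338
```

drive_tool([
  {"xyz": [0,0,0],"twist": -0.08,"fingers": 0.66},
  {"xyz": [0,0,0],"twist": -0.16,"fingers": 0.66},
  {"xyz": [0,0,0],"twist": -0.24,"fingers": 0.66},
  {"xyz": [0,0,0],"twist": -0.32,"fingers": 0.66},
  {"xyz": [0,0,0],"twist": -0.38,"fingers": 0.66},
  {"xyz": [0,0,0],"twist": -0.4,"fingers": 0.66},
  {"xyz": [0,0,0],"twist": -0.4,"fingers": 0.66},
])

```text
clock: 14.57
tool_pos: [564.0, -158.3, 113.1]
tcp_rot: [0.913, -2.998, 0.003]
ft_force: [-3.9, -9.6, 1.2]
opening: 0.342
```

drive_tool([
  {"xyz": [0,0,0],"twist": 0.1,"fingers": 0.6},
  {"xyz": [0,0,0],"twist": 0.2,"fingers": 0.55},
  {"xyz": [0,0,-3],"twist": 0.2,"fingers": 0.5},
  {"xyz": [0,0,-7],"twist": 0.2,"fingers": 0.5},
  {"xyz": [0,0,-10],"twist": 0.2,"fingers": 0.5},
  {"xyz": [0,0,-10],"twist": 0.2,"fingers": 0.5},
  {"xyz": [0,0,-10],"twist": 0.2,"fingers": 0.5},
])

```text
clock: 15.15
tool_pos: [565.3, -158.1, 215.9]
tcp_rot: [0.61, -3.078, 0.008]
ft_force: [-1.6, -0.7, -0.8]
opening: 0.501
```

Run:
```python
from dial import *
s=sensors.sense(); print(s['clock'],s['tool_pos'],np.degrees(2*np.arctan2(s['tcp_rot'][1],s['tcp_rot'][0])))
r,im=rect(); cv2.imwrite("pics/r9.png",r)
g=cv2.cvtColor(r,cv2.COLOR_BGR2GRAY)
for R in(110,120,130,140,160):
  th=np.radians(np.arange(-30,30,.5)); row=[g[int(308-R*np.cos(t)),int(313+R*np.sin(t))] for t in th]
  d=np.degrees(th[np.array(row)<90]); print(R,d.min() if len(d) else None,np.median(d) if len(d) else None,d.max() if len(d) else None,len(d))
```

```text
15.15 [ 565.26892454 -158.08088904  215.9422033 ] -157.59240736278977
110 -3.5 0.5 4.5 17
120 -2.5 1.0 4.5 15
130 -2.5 0.75 4.0 14
140 -2.0 1.0 4.0 13
160 -2.0 23.25 29.500000000000004 26
```

View pics/r9.png

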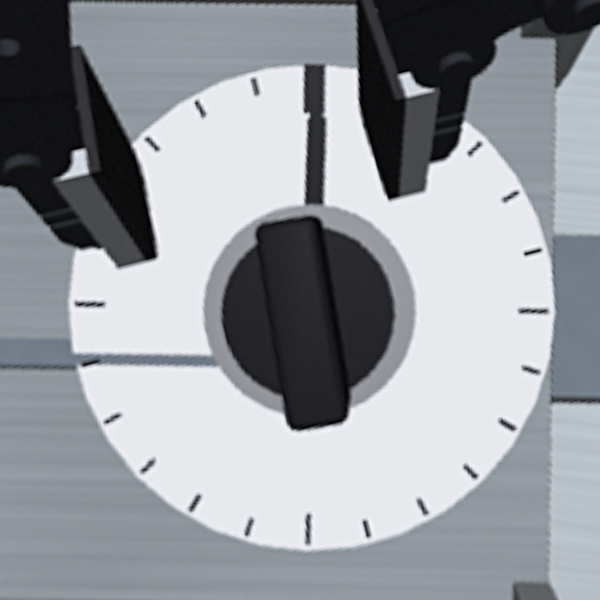

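The needle (316,150) points at the zero mark (315,88), within about 0.5°. I'll rise clear, check the guard and the bystanders, and hand in.

drive_tool([
  {"xyz": [0,0,-3],"twist": 0,"fingers": 0.5},
  {"xyz": [0,0,-6],"twist": 0,"fingers": 0.5},
  {"xyz": [0,0,-6],"twist": 0,"fingers": 0.5},
  {"xyz": [0,0,-6],"twist": 0,"fingers": 0.5},
])

```text
clock: 15.53
tool_pos: [565.0, -157.6, 274.6]
tcp_rot: [0.609, -3.077, 0.007]
ft_force: [-0.7, -0.8, -1.4]
opening: 0.501
```

Run:
```python
from dial import *
save("side","s2.png")
r=spotter.tip_of("side","latch_grip"); print([(np.round(d['position']),round(d['score'],2)) for d in r[:2]], "expected open", f(0,160,80).round())
```

```text
[(array([522., 114., 146.]), 0.45)] expected open [517. 110. 148.]
```

View pics/s2.png

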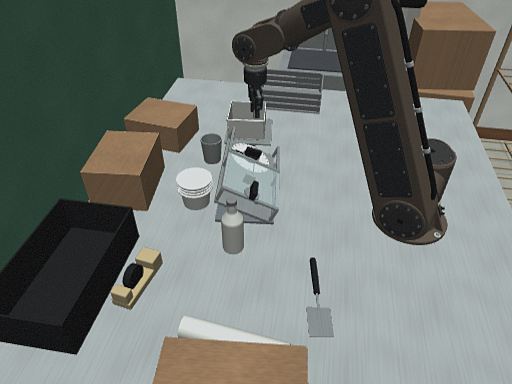

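The guard is open, with the latch knob at (254,190). The tub, cup, stack, bottle, spatula and roll are where they stood.

```bash
python3 -c "
from cell import env; print(env.job_done())"
```

```text
the job is handed in; nothing more can be done
None
```

I turned the latch its quarter turn, pushed the guard left against its stop, and turned the tare knob counter-clockwise in four strokes until the needle pointed at the zero mark. The job was handed in at about 15.6 s of the 54 s allowed, with no verdict reported.

- **Pointer:** in the rectified wrist picture the needle is within about 0.5° of the zero mark, against the 4° allowed.
- **Guard:** the latch knob was found at (522, 114) mm, against about (517, 110) mm expected for fully open. That is within the finder's error.
- **Tub and bystanders:** by eye in the last side view, the tub, cup, stack, bottle, spatula and roll had not moved. I did not measure them.
- **Gripper:** it was lifted clear before handing in.
- **Forces:** the highest wrist forces I read were about 33 N at the guard stop and about 25 N during one knob stroke.
- **Disagreements:** the dial centre came out about 5 mm from my first estimate, which I allowed for. The third knob stroke moved the needle only half as far as planned, and the fourth made up the rest.

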